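# Slide the coin cell into the tester's pocket and start the test

## Task

A coin cell is lying on the loading deck of the battery tester. Without picking it up or pinching it, gently push it across the deck with the fingertips until it drops over the rim and lies flat in the pocket of its own size (the larger, right-hand one); only then press the round test key fully down and let it come up again. Leave the other things on the bench where they are.

Things in the scene. Friction and masses are not known exactly. Their poses are not given: they have to be found in the camera images.
- cell_center (a point): The only coin cell on the tester: a loose plain steel disc, 24.5 mm in diameter, 7.7 mm thick, 10 to 15 g, lying flat on the tester's deck, free to slide. This point is its centre, half-way up (3.85 mm above its underside); z is the disc's axis, up.
- tester: Battery tester, fixed: grey block 150 mm (own x) by 130 mm (own y). Near part (own x -75 to +23): flat loading deck 30 mm above the bench, open edges, no lips. Far part (+23 to +75): black console, upright face 14 mm above the deck, top 44 mm above the bench. Origin: centre of the underside; x from loading edge to console, y left. The cell starts on the deck, nearer the loading edge than the two round pockets.
- pocket (a point): Pocket for this cell, the larger and deeper of the two, on the right seen from the loading edge, at own (9.5, -32.5) mm of the tester: round blind hole, 27 mm across, 6 mm deep, flat floor. This point: centre of its mouth, level with the deck; axes as the tester. Its far rim touches the console face, a backstop. A seated cell stands 1.7 mm proud of the deck, its centre 2.15 mm below this point.
- small_pocket (a point): The other pocket, for small 16 mm cells: a round blind hole 18 mm in diameter and 2.5 mm deep, too small for the cell. This point is the centre of its mouth, level with the deck, 65 mm to the left of the right pocket.
- key_top (a point): Centre of the top of the test key: a round white cap 27 mm in diameter on the console, in a dark metal collar, left of the display. Unpressed its top is 55.5 mm above the bench, 8.5 mm above its collar. z up.
- test_key (a joint): Travel of the test key, pressed straight down: 0 up, 0.005 m fully down (end stop). Spring-loaded: moves from about 1.2 N, fully down at about 4 N, comes up by itself.
- block_battery: Bystander: upright block battery, 17.5 x 26.5 x 48.5 mm, loose on the bench left of the tester; origin at the centre of its underside.
- capacitor: Bystander: upright black can capacitor, 35 mm diameter, 50 mm tall, loose on the bench right of the tester; origin at the centre of its underside.
- small_breadboard: Bystander: small white breadboard, 82 x 55 x 8.5 mm with two chips on top (13 mm in all), loose on the bench left of the tester's loading edge; origin at the centre of its underside.
- cell: The same coin cell as a body; origin at the centre of its underside.
Mind the look-alikes: they are no part of the job. Several things have the shape of the tester; the one meant has the colours described above.

How it is judged:
By the outcome, as a careful person would: the job done as asked, in the order asked, and still so for the second after the job is handed in, with the robot touching nothing.
It also fails if it takes over 51 s, if anything falls off the work surface, if the arm or the gripper's body presses on something with over 40 N, if the wrist force passes 120 N, or if a joint passes its speed limit or range.

## Robot

A 7-joint arm with a two-finger parallel gripper is mounted at the origin on the work surface. World frame = base frame: x ahead of the robot, y to its left, z up, the work surface at z = 0. Lengths are in m, angles in rad, forces in N, time in s.
With the tool pointing down it reaches from about 0.425 to 0.925 m from the base axis. Payload 6.8 kg.
Tool frame: the origin (TCP) lies between the finger pads; the fingertips stand r.tip_reach ahead of it and the grasp point (between the pads) lies 11 mm behind it (r.tip_reach is the distance from the TCP to the fingertips, in m); z points along the fingers, y is the direction in which the jaws open and shut (so a half turn about z gives the same grasp; the last joint's range is limited). The gripper opens to 85 mm and grips with 20 to 120 N. Pads are 22 mm wide; open, the fingers measure 114 mm over their backs; the gripper's body (76 mm by 85 mm) begins 54 mm behind the grasp point. The pads swing forward as they close: fully open they stand 13 mm farther back than shut.
Start: joints at [-1.329, 0.477, 0.022, 1.555, -0.011, 1.109, -0.083], TCP at [0.231, 0.634, 0.239] pointing down, gripper open.
Joint ranges: [-2.96, 2.96], [-0.34, 2.1], [-1.41, 1.46], [0.24, 2.44], [-1.37, 4.51], [0.17, 1.92], [-2.96, 2.96]. Speed limits (rad/s): [2.39, 2.39, 3.14, 3.14, 3.14, 3.14, 3.14].

## Interface

Orientations are given as a rotation vector (axis times angle).
In Python, from bench import r, eyes, spotter gives the robot as it stands.
- The arm moves only by the tool carry_out, never from a script. Its argument "series" is text: rows parted by semicolons, each of 5 numbers parted by spaces: the shift along the tool's x, y, z in cm, then the turn about the tool's z in rad, then the opening, from 0 (shut) to 1 (fully open). In form: x y z yaw gripper; .... A call has 1 to 8 rows; each row shifts and turns the commanded pose from where the row before left it, along the tool's axes as they then stand; what a row does not reach is not made up. A row lasts 1/8 s, in which the tool goes at most 62.5 mm and 10.7 degrees, less where a joint would pass 70% of its speed; a pose out of reach is approached as far as the arm can. A call with a gripper value outside its range is refused whole. The fingers move at their own pace and stop on an object; "grip_force" is the grip in N (left out, the last holds). Time passes only in rows, so rows that do not move let the fingers close. It gives the time, the measured TCP pose, the force and the opening at its end, in the units of the state.
- r.get_obs(): the state, without advancing time (a new reading comes with each control period).
- eyes.grab_frame(name): name is "side" or "top" or "wrist"; returns a dict with "color" (480x640x3 uint8, blue, green, red), "intrinsics" (3x3 intrinsics, pixels), "R" (3x3) and "t" (3): a world point X has camera coordinates R X + t; the wrist camera has in their place "T_tool_cam" (4x4, takes a point from camera to tool coordinates, whose origin is the TCP and whose axes are the flange's). Camera axes: x right, y down, z forward; pixel columns grow to the right and rows downward; lengths in m; the calibration is good to about 2 mm. A picture is of the moment at which its call begins: read the wrist's pose just before it. There is no depth.
- r.hand_in(): hands the job in, once; it reports no verdict.
Trained networks look in a picture, given as the dict that the camera call returned (one of the last four; its "shot" number tells which), for a name from the list of things; names that differ only in an ending like _2 or _b are one class to them, and where a whole thing is asked for, a point or a joint stands for the part that bears it (a point fixed in the world has none). Each returns a list of dicts, best first, with "confidence" (0 to 1); they miss things now and then, are a little off and sometimes report something else, mostly with a low value. They report only what shows in the picture. A call takes as long as a camera call. They do not tell look-alikes from the thing itself.
- spotter.search_frame(picture, query): "uv" ([column, row] in pixels, amid what is visible of it).
- spotter.trace(picture, query): "pixels" (480x640 bool, what is visible of it) and "uv" ([column, row] in pixels, amid what is visible of it).
- spotter.mark_of(picture, query): "uv" ([column, row] in pixels: a listed point, or the origin of a listed thing).
The state is a dict: "clock": time; "joints": joint angles; "qvel": joint speeds; "tau": joint torques, N m; "tcp_pos": TCP position; "orientation": TCP orientation; "contact_force": force on the tool from outside, world axes, zero at the start; "moment": the same for the moment, N m; "grip_width": finger opening in m.
Only numpy, scipy, OpenCV 4.12 (cv2) and the standard library are available. Lean on these libraries where they do the work, as an engineer would, in place of code of your own. Each camera call takes 0.05 s, during which the arm holds its last target.

## Working session

There is one attempt and no reset: what is moved stays moved. The work goes in short steps, Python scripts to look and compute and a tool call to move; the robot and the scene stay as the last step left them, time stands still between calls to the robot, and variables do not carry over. Pictures are saved under pics/ and viewed, and the job is handed in when it is done.

Besides the shell and the picture viewer there is one more tool, called after "Emit:" as name(argument=value, ...) on one line, values as JSON. carry_out: Moves the arm, as the interface text tells. Its arguments: {"type":"object","properties":{"series":{"type":"string"},"grip_force":{"type":"number"}},"required":["series"]}

```bash
ls; mkdir -p pics
cat > h.py <<'E'
from bench import r, eyes, spotter
import numpy as np, cv2
def ray(p,uv):
    K=np.array(p["intrinsics"]);R=np.array(p["R"]);t=np.array(p["t"])
    d=R.T@np.linalg.inv(K)@np.array([uv[0],uv[1],1.]);c=-R.T@t
    return c,d
def atz(p,uv,z):
    c,d=ray(p,uv);return c+d*(z-c[2])/d[2]
def tri(ps,uvs):
    A=np.zeros((3,3));b=np.zeros(3)
    for p,uv in zip(ps,uvs):
        c,d=ray(p,uv);d=d/np.linalg.norm(d);M=np.eye(3)-np.outer(d,d);A+=M;b+=M@c
    return np.linalg.solve(A,b)
def proj(p,X):
    q=np.array(p["R"])@X+np.array(p["t"]);q=np.array(p["intrinsics"])@q;return q[:2]/q[2]
np.set_printoptions(precision=4,suppress=True)
E
python3 - <<'E'
from h import *
o=r.get_obs();print(o, r.tip_reach)
s={n:eyes.grab_frame(n) for n in("top","side")}
for n,p in s.items():
    cv2.imwrite(f"pics/{n}0.png",p["color"]);print(n,np.array(p["R"]),p["t"],p["intrinsics"])
    for q in ["cell_center","tester","pocket","small_pocket","key_top","block_battery","capacitor","small_breadboard"]:
        print(n,q,[(np.round(x["uv"],1),round(x["confidence"],2)) for x in spotter.mark_of(p,q)[:4]])
E
```

```text
pics
{'clock': 0.0, 'joints': array([-1.3291,  0.4778,  0.0223,  1.5564, -0.0115,  1.1093, -0.0831]), 'qvel': array([-0.0005, -0.0014,  0.0006, -0.0007, -0.0006, -0.0008,  0.0002]), 'tau': array([ -0.0003, -59.6457,   1.6077, -28.1192,   0.0124,   0.0096,
        -0.    ]), 'tcp_pos': array([0.2311, 0.6336, 0.2383]), 'orientation': array([-0.5466, -3.0935,  0.0029]), 'contact_force': array([-0.412 , -0.3514,  0.4494]), 'moment': array([-0.0262, -0.0335,  0.0216]), 'grip_width': 0.08567158136684008} 0.008
top [[ 0.0251 -0.9995 -0.0191]
 [-0.9856 -0.0215 -0.1679]
 [ 0.1674  0.023  -0.9856]] [0.0683 0.5091 0.996 ] [[576.8247   0.     329.2166]
 [  0.     576.8247 233.2512]
 [  0.       0.       1.    ]]
top cell_center [(array([358. , 228.3]), 0.58)]
top tester [(array([182.6, 323.2]), 0.94), (array([203. , 184.5]), 0.84), (array([354.1, 215.1]), 0.79), (array([480. , 284.1]), 0.62)]
top pocket [(array([193.2, 304.5]), 0.75), (array([212.7, 174.1]), 0.58), (array([369.8, 195.6]), 0.56)]
top small_pocket [(array([157.6, 326.1]), 0.95), (array([462.1, 277.8]), 0.89), (array([177.3, 182. ]
[... 639 characters left out ...]
), 0.8), (array([391.5, 201.2]), 0.8), (array([250.4, 356.9]), 0.69)]
side pocket [(array([315.8, 234.3]), 0.88), (array([384.8, 185.2]), 0.81), (array([390.2, 366.5]), 0.73), (array([242.5, 326.9]), 0.67)]
side small_pocket [(array([388.5, 197.3]), 0.91), (array([411.3, 400.7]), 0.9), (array([239.4, 361.3]), 0.83), (array([318.9, 248.8]), 0.68)]
side key_top [(array([389.6, 404.9]), 0.89), (array([300.8, 242.9]), 0.57), (array([208.6, 353.7]), 0.48), (array([372. , 189.4]), 0.44)]
side block_battery [(array([299.4, 296.3]), 0.81)]
side capacitor [(array([302.3, 211.7]), 0.64)]
side small_breadboard [(array([367.1, 301.1]), 0.71), (array([299.9, 246.4]), 0.31), (array([324.8, 249.9]), 0.16)]
```

View pics/top0.png

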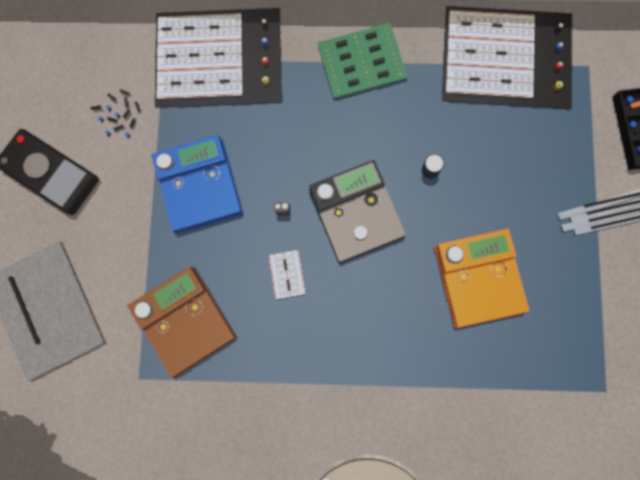

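View pics/side0.png

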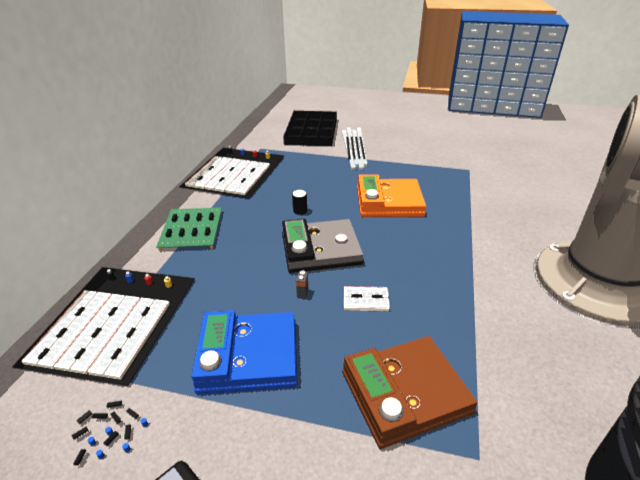

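Grey tester is in the middle (top: deck about (365,225), cell (361,232), right pocket (371,200), key (325,191)). I'll get a rough location, then look closer with the wrist camera.

Run:
```python
from h import *
T=eyes.grab_frame("top");S=eyes.grab_frame("side")
for n,z,a,b in [("cell",.0385,(361,232.5),(341,239)),("pocket",.03,(371,200),(319,233)),("small",.03,(338.5,212),(319,250)),("key",.0555,(325,191),(300,245)),("cap",.05,(434,160),(299,195)),("block",.0485,(282,207),(302,277))]:
    print(n,atz(T,a,z),atz(S,b,z),tri((T,S),(a,b)))
for p,n,(x0,x1,y0,y1) in[(T,"top",(295,455,145,270)),(S,"side",(270,380,180,280))]:
    c=p["color"][y0:y1,x0:x1];cv2.imwrite(f"pics/{n}z.png",cv2.resize(c,None,fx=5,fy=4.8) if n=="top" else cv2.resize(c,None,fx=6,fy=6)[:600])
w=eyes.grab_frame("wrist");print(w["T_tool_cam"],w["intrinsics"]);cv2.imwrite("pics/w0.png",w["color"])
```

```text
cell [0.5108 0.0228 0.0385] [0.5107 0.0297 0.0385] [0.5119 0.0227 0.0332]
pocket [0.5734 0.0051 0.03  ] [0.5634 0.008  0.03  ] [0.569  0.0046 0.0282]
small [0.5496 0.0645 0.03  ] [0.5487 0.0655 0.03  ] [0.5494 0.0644 0.0292]
key [0.5825 0.0895 0.0555] [0.5807 0.0902 0.0555] [0.5818 0.0894 0.055 ]
cap [ 0.646  -0.1077  0.05  ] [ 0.6396 -0.1023  0.05  ] [ 0.6442 -0.1085  0.0466]
block [0.5528 0.1668 0.0485] [0.5529 0.1733 0.0485] [0.5544 0.1674 0.0431]
[[ 0.0021 -0.9601 -0.2795  0.0714]
 [ 1.      0.0021  0.0003 -0.0001]
 [ 0.0003 -0.2795  0.9601 -0.1347]
 [ 0.      0.      0.      1.    ]] [[341.471    0.     315.9386]
 [  0.     341.471  240.179 ]
 [  0.       0.       1.    ]]
```

View pics/topz.png

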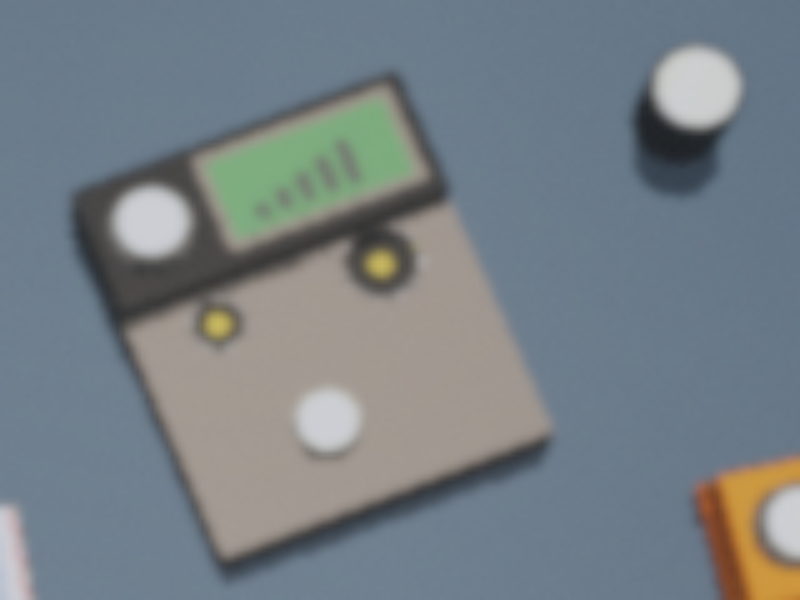

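View pics/w0.png

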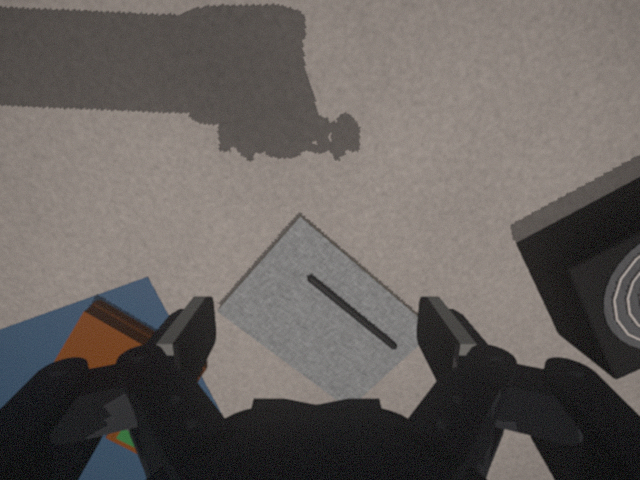

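Emit:
carry_out(series="-2.8 -2.85 0 0 1;-2.8 -2.85 0 0 1;-2.8 -2.85 0 0 1;-2.8 -2.85 0 0 1;-2.8 -2.85 0 0 1;-2.8 -2.85 0 0 1;-2.8 -2.85 0 0 1;-2.8 -2.85 0 0 1")

```text
clock: 2.05
tcp_pos: [0.3641, 0.342, 0.2396]
orientation: [0.547, 3.093, 0.001]
contact_force: [0.1, 0.2, 0.5]
grip_width: 0.0854
```

Emit:
carry_out(series="-2.8 -2.85 0 0 1;-2.8 -2.85 0 0 1;-2.8 -2.85 0 0 1;-2.8 -2.85 0 0 1;-2.8 -2.85 0 0 1;-2.8 -2.85 0 0 1;-2.8 -2.85 0 0 1;-2.8 -2.85 0 0 1")

```text
clock: 3.05
tcp_pos: [0.4965, 0.0511, 0.2396]
orientation: [0.546, 3.093, 0.001]
contact_force: [0.4, 0.9, 0.5]
grip_width: 0.0854
```

Run:
```python
from h import *
o=r.get_obs();print(o['joints'],o['tcp_pos'],o['orientation'],o['clock']);print([a for a in dir(r) if a[0]!='_'])
```

```text
[-0.5395  0.1864  0.3569  1.9874 -0.0783  0.98    1.0764] [0.4965 0.0511 0.2396] [0.5464 3.0931 0.0007] 3.05
['Unreachable', 'get_obs', 'hand_in', 'tip_reach']
```

Emit:
carry_out(series="0 0 0 -0.18 0.2;0 0 0 -0.18 0.2;0 0 0 -0.18 0.2;0 0 0 -0.18 0.2;0 0 0 -0.18 0.2;0 0 0 -0.18 0.2;0 0 0 -0.18 0.2;0 0 0 -0.18 0.2")

```text
clock: 4.05
tcp_pos: [0.496, 0.0522, 0.2395]
orientation: [-1.637, 2.681, -0.0]
contact_force: [-0.4, -0.0, 0.7]
grip_width: 0.0169
```

Emit:
carry_out(series="0 0 0 -0.18 0.2;0 0 0 -0.18 0.2;0 0 0 -0.18 0.2;0 0 0 -0.18 0.2;0 0 0 -0.18 0.2;0 0 0 -0.18 0.2;0 0 0 -0.18 0.2;0 0 0 -0.18 0.2")

```text
clock: 5.05
tcp_pos: [0.4865, 0.0507, 0.2166]
orientation: [2.748, -1.398, -0.054]
contact_force: [-0.9, 1.9, -3.4]
grip_width: 0.0174
```

Emit:
carry_out(series="0 0 0 -0.16 0.2;0 0 0 -0.16 0.2;0 0 0 0 0.2")

```text
clock: 5.42
tcp_pos: [0.4863, 0.0953, 0.1707]
orientation: [2.872, -1.019, -0.03]
contact_force: [0.5, 0.1, -0.5]
grip_width: 0.0174
```

```bash
cat >> h.py <<'E'
from scipy.spatial.transform import Rotation as Ro
def wrist():
    o=r.get_obs();w=eyes.grab_frame("wrist")
    T=np.eye(4);T[:3,:3]=Ro.from_rotvec(o['orientation']).as_matrix();T[:3,3]=o['tcp_pos']
    M=np.linalg.inv(T@np.array(w["T_tool_cam"]));w["R"]=M[:3,:3];w["t"]=M[:3,3]
    return o,w
E
python3 - <<'E'
from h import *
o,w=wrist();print(o['joints'],o['tcp_pos'],o['orientation'],o['clock'],o['grip_width'])
cv2.imwrite("pics/w1.png",w["color"])
for q in ["cell_center","tester","pocket","small_pocket","key_top"]:
    print(q,[(np.round(x["uv"],1),round(x["confidence"],2)) for x in spotter.mark_of(w,q)[:3]])
E
```

```text
[ 0.6457  0.7516 -1.4088  1.9414  0.8057  1.2908  2.9584] [0.4863 0.0953 0.1707] [ 2.8718 -1.0192 -0.0295] 5.425 0.017371380852806706
cell_center [(array([351. , 148.8]), 0.78), (array([217.4, 126.2]), 0.45)]
tester [(array([591.6,  53.8]), 0.89), (array([305.6, 117.6]), 0.74), (array([ 13. , 296.5]), 0.57)]
pocket [(array([319.9,  64.4]), 0.83)]
small_pocket [(array([277.4, 146.3]), 0.92), (array([586.5,  72.9]), 0.71)]
key_top [(array([573.1,  36.9]), 0.84), (array([218.6, 127.5]), 0.82)]
```

View pics/w1.png

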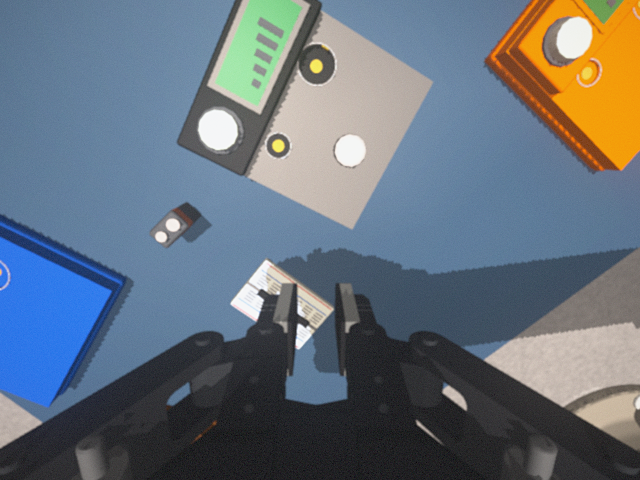

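Run:
```python
from h import *
o,w=wrist();print(o['qvel'])
cv2.imwrite("pics/w1z.png",cv2.resize(w["color"][0:240,170:440],None,fx=2.5,fy=2.5,interpolation=cv2.INTER_CUBIC))
for n,z,uv in [("cell",.0377,(350,150)),("pocket",.03,(317.5,65)),("small",.03,(278,146)),("key",.0555,(218,130)),("cornerR",.03,(432,81)),("cornerL",.03,(353,227))]:
    print(n,atz(w,uv,z))
```

```text
[ 0.0009 -0.0006 -0.0017  0.0042  0.0013  0.0017 -0.0009]
cell [0.5145 0.0205 0.0377]
pocket [0.5776 0.0008 0.03  ]
small [0.5521 0.0617 0.03  ]
key [0.586  0.0864 0.0555]
cornerR [ 0.5135 -0.0623  0.03  ]
cornerL [0.462  0.0562 0.03  ]
```

View pics/w1z.png

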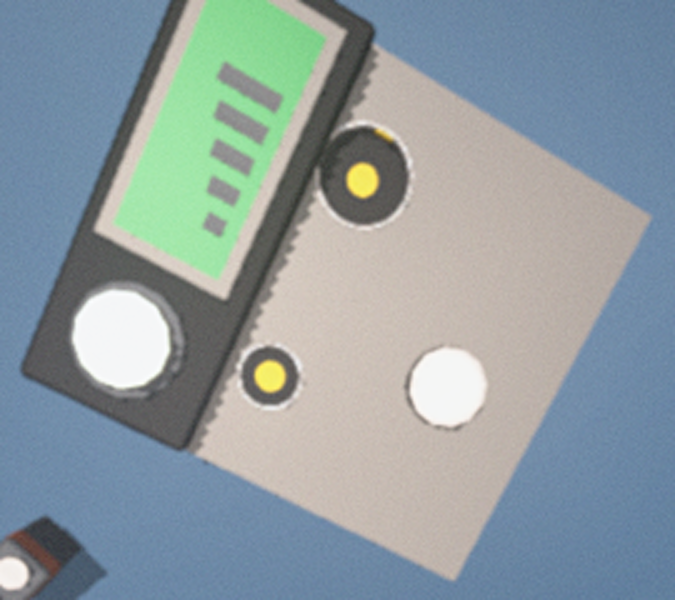

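Emit:
carry_out(series="0 0 0 0.18 0.2;0 0 0 0.18 0.2;0 0 0 0.18 0.2;0 0 0 0.18 0.2;0 0 0 0.18 0.2;0 0 0 0.18 0.2;0 0 0 0.18 0.2;0 0 0 0.18 0.2")

```text
clock: 6.78
tcp_pos: [0.488, 0.0936, 0.173]
orientation: [1.479, -2.679, 0.079]
contact_force: [-0.1, -0.5, -0.5]
grip_width: 0.0172
```

Emit:
carry_out(series="0 0 0 0.18 0.2;0 0 0 0.18 0.2;0 0 0 0.18 0.2;0 0 0 0.18 0.2;0 0 0 0.18 0.2;0 0 0 0.18 0.2;0 0 0 0.18 0.2;0 0 0 0.18 0.2")

```text
clock: 7.78
tcp_pos: [0.4879, 0.0938, 0.173]
orientation: [-0.665, -3.04, 0.142]
contact_force: [-0.3, 0.9, 1.0]
grip_width: 0.0169
```

Emit:
carry_out(series="0 0 0 0.18 0.2;0 0 0 0.18 0.2;0 0 0 0.18 0.2;0 0 0 0.18 0.2;0 0 0 0.18 0.2;0 0 0 0.18 0.2;0 0 0 0.18 0.2;0 0 0 0.18 0.2")

```text
clock: 8.78
tcp_pos: [0.4879, 0.0939, 0.1731]
orientation: [2.494, 1.839, -0.133]
contact_force: [0.6, -0.3, -0.4]
grip_width: 0.0174
```

Run:
```python
from h import *
o=r.get_obs();R=Ro.from_rotvec(o['orientation']).as_matrix();print(o['joints'],o['tcp_pos'],o['orientation'],o['clock']);print(R,np.degrees(np.arctan2(R[1,0],R[0,0])))
```

```text
[ 0.0545  0.3413 -0.4932  1.9716  0.2655  0.9602 -0.8832] [0.4879 0.0939 0.1731] [ 2.4937  1.8392 -0.1328] 8.775
[[ 0.2933  0.955  -0.045 ]
 [ 0.9515 -0.2961 -0.0831]
 [-0.0927 -0.0185 -0.9955]] 72.86963422274674
```

Emit:
carry_out(series="0 0 0 0.18 0.2;0 0 0 0.18 0.2;0 0 0 0.18 0.2;0 0 0 0.18 0.2;0 0 0 0.18 0.2;0 0 0 0.18 0.2;0 0 0 0.18 0.2;0 0 0 0.18 0.2")

```text
clock: 9.78
tcp_pos: [0.4879, 0.094, 0.173]
orientation: [3.044, -0.258, -0.058]
contact_force: [0.0, 0.6, -0.4]
grip_width: 0.0172
```

Emit:
carry_out(series="0 0 0 0.12 0.2;0 0 0 0 0.2")

```text
clock: 10.02
tcp_pos: [0.4879, 0.094, 0.173]
orientation: [3.022, -0.429, -0.051]
contact_force: [-0.8, -0.1, -0.0]
grip_width: 0.0169
```

Run:
```python
from h import *
o,w=wrist();R=Ro.from_rotvec(o['orientation']).as_matrix();print(o['joints'],o['tcp_pos'],o['orientation'],o['clock']);print(R,np.degrees(np.arctan2(R[1,0],R[0,0])))
cv2.imwrite("pics/w2.png",w["color"])
for q in ["cell_center","tester","pocket","small_pocket","key_top"]:
    print(q,[(np.round(x["uv"],1),round(x["confidence"],2)) for x in spotter.mark_of(w,q)[:3]])
```

```text
[-0.1826  0.3091 -0.2071  1.9871  0.1534  0.9306 -2.3315] [0.4879 0.094  0.173 ] [ 3.0222 -0.4285 -0.0506] 10.025
[[ 0.9601 -0.2759 -0.0452]
 [-0.2788 -0.9567 -0.0831]
 [-0.0203  0.0924 -0.9955]] -16.195001006209996
cell_center [(array([375. , 169.9]), 0.86), (array([383. ,  85.7]), 0.48)]
tester [(array([601.4, 175.8]), 0.89), (array([344.7, 123.3]), 0.86)]
pocket [(array([381.9,  84.2]), 0.71)]
small_pocket [(array([311.6, 143. ]), 0.8), (array([376.5, 170.5]), 0.71), (array([596.6, 193.8]), 0.6)]
key_top [(array([268.9, 100.4]), 0.92), (array([598.5, 161.1]), 0.61)]
```

View pics/w2.png

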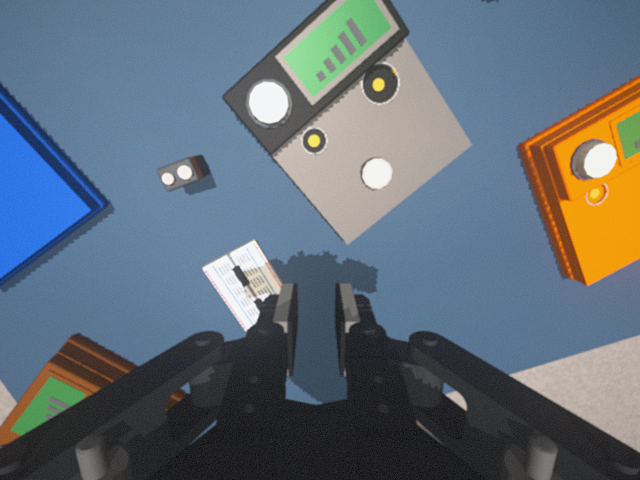

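```bash
cat >> h.py <<'E'
def toolpt(p,o,X):
    R=Ro.from_rotvec(o['orientation']).as_matrix();return proj(p,np.array(o['tcp_pos'])+R@np.array(X))
E
python3 - <<'E'
from h import *
o,w=wrist();g=w["color"]
m=((g.min(2)>215)*255).astype(np.uint8);n,l,s,c=cv2.connectedComponentsWithStats(m)
for i in range(1,n):
    if s[i,4]>80: print(s[i],c[i])
for X in [(0,.0085,.008),(0,-.0085,.008),(.011,.0085,.008),(-.011,.0085,.008),(.011,.0085,-.01)]:print(X,toolpt(w,o,X))
for n,z,uv in [("cell",.0377,(376.3,172.8)),("pocket",.03,(380,84)),("small",.03,(314.5,140.5)),("key",.0555,(269,102))]:
    print(n,atz(w,uv,z))
cv2.imwrite("pics/w2z.png",cv2.resize(g[50:200,220:460],None,fx=3.3,fy=3.3,interpolation=cv2.INTER_CUBIC))
cv2.imwrite("pics/w2f.png",cv2.resize(g[260:400,230:410],None,fx=4,fy=4,interpolation=cv2.INTER_CUBIC))
E
```

```text
[ 249   82   38   41 1227] [267.6422 101.5045]
[585 143  31  34 791] [599.9924 159.7383]
[363 159  29  29 667] [376.7646 172.8696]
[177 166  14  13 135] [183.3333 171.6519]
[162 173  10  11  90] [166.5111 178.1111]
[229 241  38  30 664] [248.0693 256.3449]
[ 202  256   57   74 1602] [231.9126 290.4151]
(0, 0.0085, 0.008) [333.9408 300.855 ]
(0, -0.0085, 0.008) [296.8725 300.7945]
(0.011, 0.0085, 0.008) [334.3481 278.5661]
(-0.011, 0.0085, 0.008) [333.549  322.2902]
(0.011, 0.0085, -0.01) [336.7026 295.9773]
cell [0.5127 0.0236 0.0377]
pocket [0.575  0.0043 0.03  ]
small [0.5494 0.0633 0.03  ]
key [0.583  0.088  0.0555]
```

View pics/w2z.png

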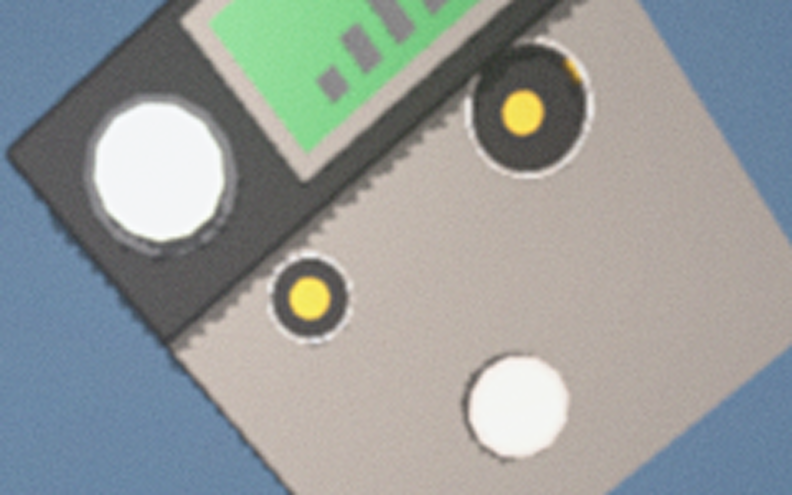

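View pics/w2f.png

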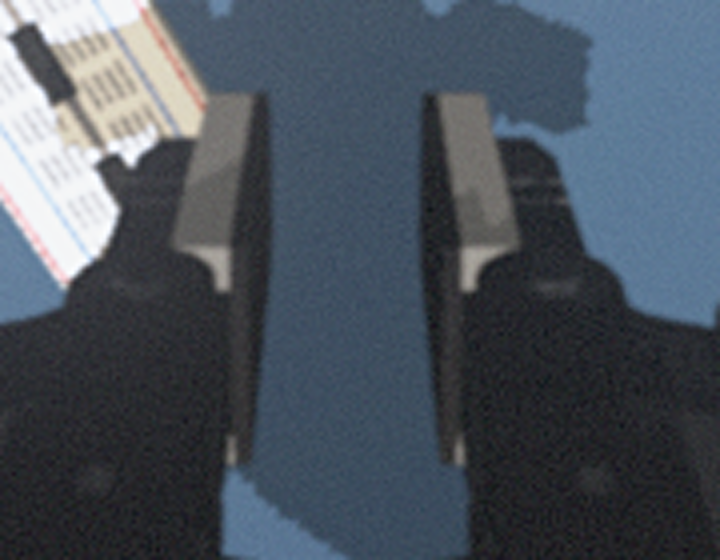

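```bash
cat >> h.py <<'E'
def move(o,tip,tr=.004):
    R=Ro.from_rotvec(o['orientation']).as_matrix()
    return R.T@(np.array(tip)-(np.array(o['tcp_pos'])+R@[0,0,tr]))*100
E
python3 - <<'E'
from h import *
o=r.get_obs();u=np.array([.959,-.284])
c=np.array([.5125,.0232]);b=c-.031*u
print(move(o,[*b,.055]))
E
```

```text
[ 1.5107  4.9683 11.8234]
```

Emit:
carry_out(series="0.4 1.25 2.95 0 0.2;0.4 1.25 2.95 0 0.2;0.4 1.25 2.95 0 0.2;0.3 1.2 2.95 0 0.2;0 0 0 0 0.2")

```text
clock: 11.0
tcp_pos: [0.4811, 0.0312, 0.0577]
orientation: [3.019, -0.432, -0.059]
contact_force: [0.0, 0.3, 0.4]
grip_width: 0.0173
```

Run:
```python
from h import *
o,w=wrist();g=w["color"];print(o['tcp_pos'],o['clock'],o['contact_force'],o['joints'])
m=((g.min(2)>205)*255).astype(np.uint8);n,l,s,c=cv2.connectedComponentsWithStats(m)
for i in range(1,n):
    if s[i,4]>300: print(s[i],c[i],atz(w,c[i],.0377),atz(w,c[i],.0555))
cv2.imwrite("pics/w3.png",g)
S=eyes.grab_frame("side");cv2.imwrite("pics/s3.png",cv2.resize(S["color"][170:300,250:410],None,fx=4.5,fy=4.5,interpolation=cv2.INTER_CUBIC))
```

```text
[0.4811 0.0312 0.0577] 11.0 [0.0475 0.2681 0.3769] [-0.1143  0.4654 -0.1548  2.0997  0.2254  0.665  -2.2936]
[  36   67   79   79 4748] [ 74.8618 105.2595] [0.5872 0.0973 0.0377] [0.5835 0.0886 0.0555]
[ 284  202   50   48 1911] [308.7556 225.4992] [0.5125 0.0233 0.0377] [0.5176 0.0233 0.0555]
[  92  322   65   51 1471] [123.8443 346.6105] [0.481  0.1274 0.0377] [0.4897 0.1152 0.0555]
[  51  345   57   52 1235] [ 80.549  369.3684] [0.4761 0.1521 0.0377] [0.4854 0.137  0.0555]
```

View pics/w3.png

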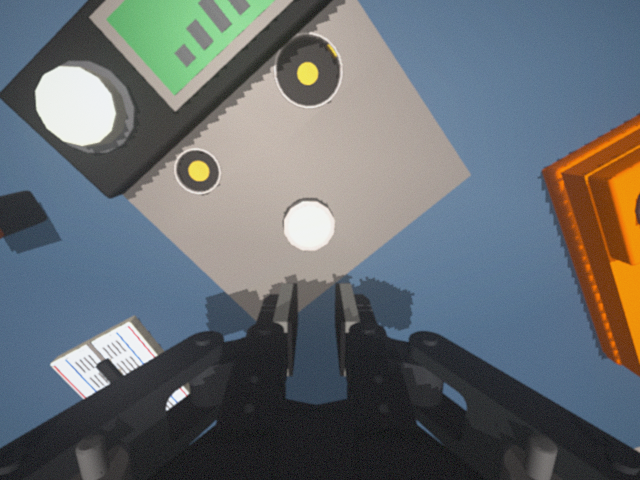

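View pics/s3.png

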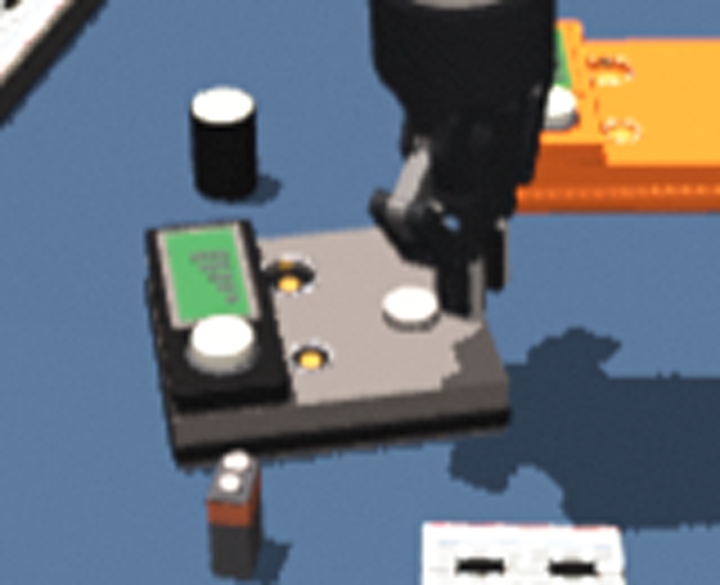

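Emit:
carry_out(series="0.02 -0.07 0.75 0 0.2;0.02 -0.07 0.75 0 0.2;0 -0.02 0.2 0 0.2;0 0 0 0 0.2")

```text
clock: 11.6
tcp_pos: [0.4828, 0.0327, 0.042]
orientation: [3.021, -0.429, -0.053]
contact_force: [0.1, 0.7, 0.1]
grip_width: 0.0167
```

Run:
```python
from h import *
o,w=wrist();g=w["color"];print(o['tcp_pos'],o['clock'],o['contact_force'])
m=((g.min(2)>205)*255).astype(np.uint8);n,l,s,c=cv2.connectedComponentsWithStats(m)
for i in range(1,n):
    if s[i,4]>300: print(s[i],c[i],atz(w,c[i],.0377))
R=Ro.from_rotvec(o['orientation']).as_matrix();print(R)
print("pocket",atz(w,(308,0),.03))
cv2.imwrite("pics/w4.png",g)
S=eyes.grab_frame("side");cv2.imwrite("pics/s4.png",cv2.resize(S["color"][190:280,290:390],None,fx=6.5,fy=6.5,interpolation=cv2.INTER_CUBIC))
```

```text
[0.4828 0.0327 0.042 ] 11.6 [0.0516 0.6676 0.0681]
[  10   61   90   89 6095] [ 54.1001 105.01  ] [0.5876 0.0982 0.0377]
[ 289  212   55   53 2279] [316.2795 237.724 ] [0.5126 0.0233 0.0377]
[  81  339   61   46 1249] [110.8615 361.2906] [0.4852 0.1267 0.0377]
[  37  364   53   45 1082] [ 65.2579 385.2856] [0.4803 0.1504 0.0377]
[[ 0.9599 -0.2764 -0.0467]
 [-0.2795 -0.9565 -0.0835]
 [-0.0216  0.0932 -0.9954]]
pocket [0.5981 0.0012 0.03  ]
```

View pics/w4.png

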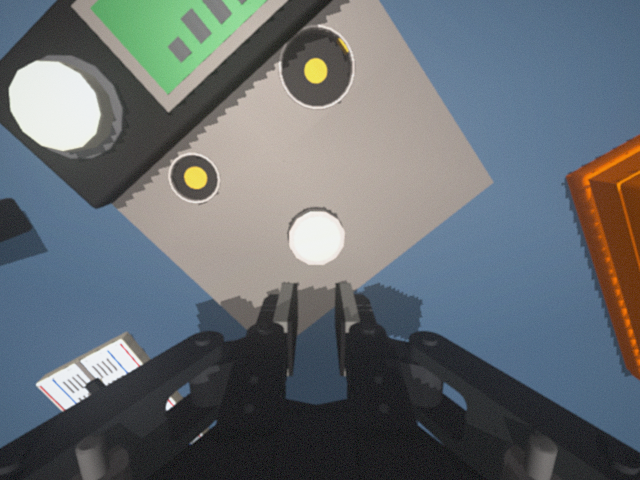

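View pics/s4.png

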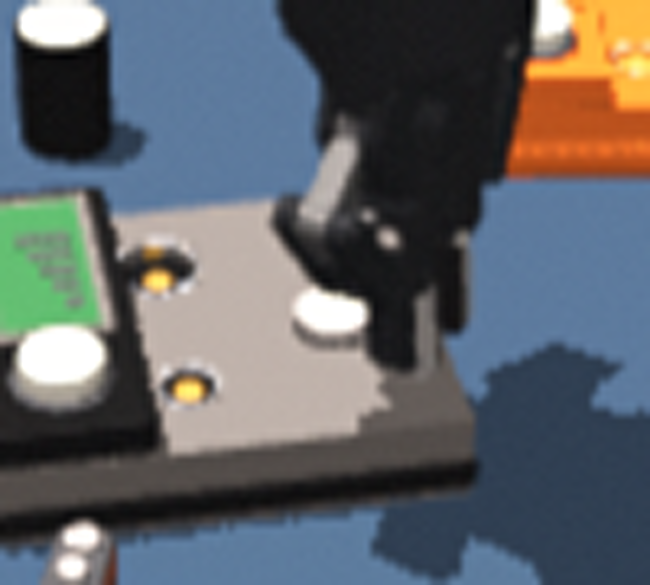

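Emit:
carry_out(series="0 -0.01 0.1 0 0.2;0 0 0 0 0.2")

```text
clock: 11.95
tcp_pos: [0.4829, 0.0326, 0.0411]
orientation: [3.021, -0.43, -0.052]
contact_force: [-0.6, 0.2, -0.5]
grip_width: 0.0169
```

Emit:
carry_out(series="0 -0.01 0.1 0 0.2;0 0 0 0 0.2")

```text
clock: 12.2
tcp_pos: [0.4828, 0.0326, 0.04]
orientation: [3.021, -0.43, -0.052]
contact_force: [0.9, -0.1, -0.0]
grip_width: 0.0169
```

Run:
```python
from h import *
o,w=wrist();g=w["color"];print(o['tcp_pos'],o['contact_force'])
print("pocket",atz(w,(316.5,67),.03))
cv2.imwrite("pics/w5.png",cv2.resize(g[190:380,220:420],None,fx=3,fy=3,interpolation=cv2.INTER_CUBIC))
```

```text
[0.4828 0.0326 0.04  ] [ 0.8707 -0.0931 -0.0216]
pocket [0.5758 0.0044 0.03  ]
```

View pics/w5.png

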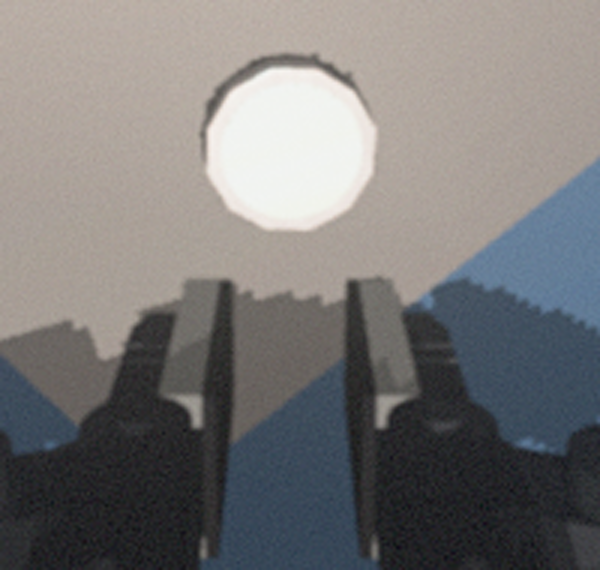

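Emit:
carry_out(series="0 -0.01 0.1 0 0.2;0 0 0 0 0.2")

```text
clock: 12.5
tcp_pos: [0.483, 0.0326, 0.0395]
orientation: [3.021, -0.43, -0.052]
contact_force: [-1.6, -0.4, 5.7]
grip_width: 0.017
```

Emit:
carry_out(series="0 -0.01 0.1 0 0.2;0 0 0 0 0.2")

```text
clock: 12.75
tcp_pos: [0.483, 0.0327, 0.0393]
orientation: [3.021, -0.43, -0.052]
contact_force: [-4.7, 0.7, 16.8]
grip_width: 0.0174
```

Emit:
carry_out(series="0 -0.01 0.1 0 0.2;0 0 0 0 0.2")

```text
clock: 13.0
tcp_pos: [0.4831, 0.0327, 0.0391]
orientation: [3.021, -0.43, -0.051]
contact_force: [-7.1, 0.4, 28.6]
grip_width: 0.017
```

Emit:
carry_out(series="0 0.04 -0.42 0 0.2;0 0 0 0 0.2")

```text
clock: 13.25
tcp_pos: [0.4832, 0.0326, 0.0415]
orientation: [3.022, -0.43, -0.051]
contact_force: [0.2, 1.2, 0.1]
grip_width: 0.0173
```

Emit:
carry_out(series="0.4 0 -0.008 0 0.2;0.4 0 -0.008 0 0.2;0.4 0.01 -0.009 0 0.2;0.4 0 -0.008 0 0.2;0.4 0 -0.008 0 0.2;0 0 0 0 0.2")

```text
clock: 14.0
tcp_pos: [0.5024, 0.0268, 0.0412]
orientation: [3.021, -0.43, -0.052]
contact_force: [-0.1, -0.0, 0.2]
grip_width: 0.017
```

```bash
cat > look.py <<'E'
from h import *
import sys
o,w=wrist();g=w["color"];print(o['tcp_pos'],o['contact_force'],o['clock'])
m=((g.min(2)>205)*255).astype(np.uint8);n,l,s,c=cv2.connectedComponentsWithStats(m)
for i in range(1,n):
    if s[i,4]>500: print(s[i],c[i],atz(w,c[i],.0377))
cv2.imwrite(f"pics/{sys.argv[1]}.png",g)
E
python3 look.py w6
```

```text
[0.5024 0.0268 0.0412] [-0.0804 -0.0053  0.1911] 14.0
[  24  134   87   80 5255] [ 66.734  172.9248] [0.5847 0.099  0.0377]
[ 290  238   54   51 2151] [316.007  263.3868] [0.5214 0.0207 0.0377]
```

View pics/w6.png

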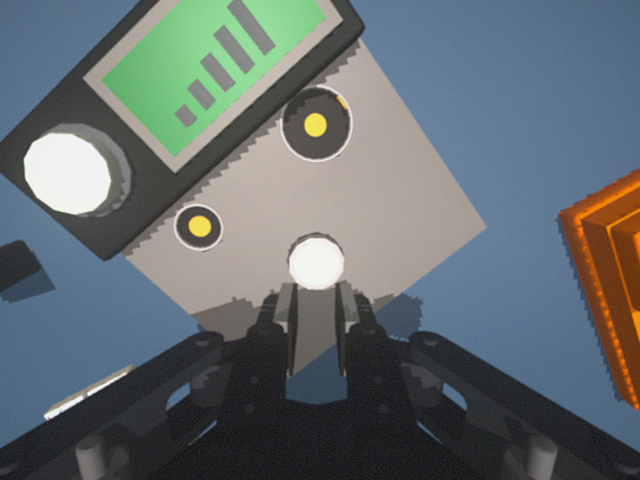

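The cell is nested against both fingertips at column 316, in line with the pocket at column 316. I'll push on.

Emit:
carry_out(series="0.5 0.01 -0.01 0 0.2;0.5 0 -0.01 0 0.2;0.5 0.01 -0.011 0 0.2;0.5 0 -0.01 0 0.2;0.5 0.01 -0.01 0 0.2;0.5 0 -0.011 0 0.2;0.5 0 -0.01 0 0.2;0.5 0.01 -0.01 0 0.2")

```text
clock: 15.05
tcp_pos: [0.5407, 0.0154, 0.0413]
orientation: [3.021, -0.43, -0.052]
contact_force: [-0.3, -0.3, 0.2]
grip_width: 0.0169
```

```bash
python3 look.py w7
```

```text
[0.5407 0.0154 0.0413] [-0.3372 -0.3152  0.2376] 15.05
[ 290  240   54   50 2149] [316.0619 264.557 ] [0.5592 0.0094 0.0377]
[  52  254   77   66 3884] [ 89.9609 285.9936] [0.5791 0.1006 0.0377]
```

View pics/w7.png

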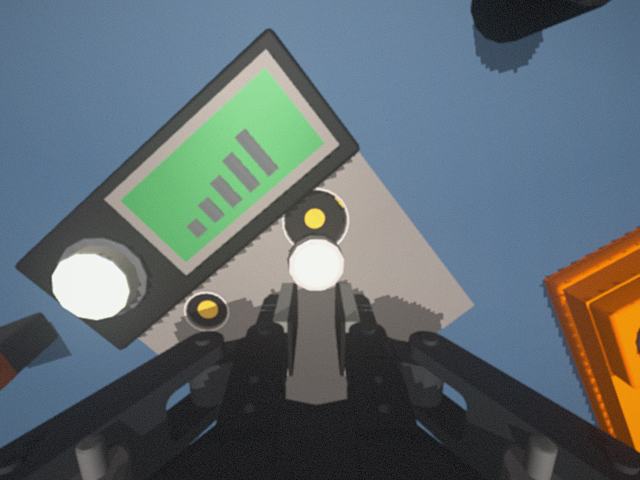

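Emit:
carry_out(series="0.3 0 -0.006 0 0.2;0.3 0.01 -0.006 0 0.2;0.3 0 -0.007 0 0.2;0.3 0 -0.006 0 0.2;0.2 0 -0.004 0 0.2;0 0 0 0 0.2")

```text
clock: 15.85
tcp_pos: [0.554, 0.0114, 0.0413]
orientation: [3.021, -0.43, -0.052]
contact_force: [0.4, -0.5, 0.4]
grip_width: 0.017
```

```bash
python3 look.py w8
```

```text
[0.554  0.0114 0.0413] [ 0.3589 -0.5068  0.3532] 15.85
[ 549    0   83   46 2903] [586.6307  18.813 ] [ 0.6354 -0.1181  0.0377]
[ 290  220   58   67 2359] [316.7656 259.1717] [0.5747 0.0045 0.0377]
[  61  290   74   62 3536] [ 96.9873 320.2706] [0.5772 0.1012 0.0377]
```

View pics/w8.png

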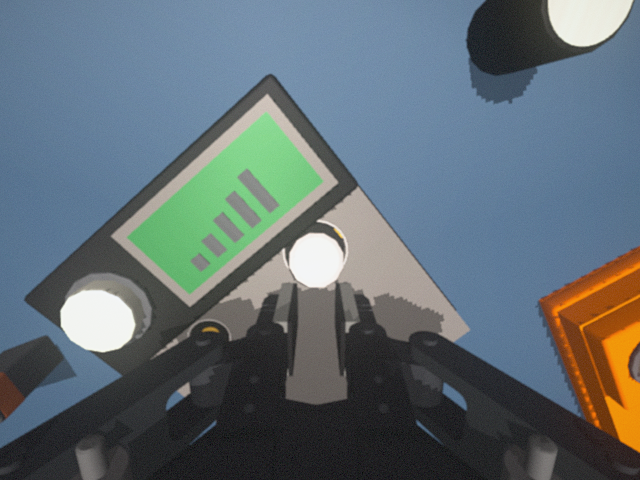

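Emit:
carry_out(series="0.1 0 -0.002 0 0.2;0.1 0 -0.002 0 0.2;0.1 0 -0.002 0 0.2;0 0 0 0 0.2")

```text
clock: 16.4
tcp_pos: [0.5568, 0.0106, 0.0413]
orientation: [3.022, -0.43, -0.052]
contact_force: [-0.2, 0.9, -0.0]
grip_width: 0.017
```

```bash
python3 look.py w9; python3 -c "
import cv2;g=cv2.imread('pics/w9.png');cv2.imwrite('pics/w9z.png',cv2.resize(g[180:330,220:420],None,fx=4,fy=4,interpolation=cv2.INTER_CUBIC))"
```

```text
[0.5568 0.0106 0.0413] [-0.1868  0.9378 -0.032 ] 16.4
[ 547    0   85   56 3677] [585.6187  23.1218] [ 0.6368 -0.1184  0.0377]
[ 290  227   57   63 2346] [316.8142 262.2187] [0.5762 0.0041 0.0377]
[  63  297   73   61 3446] [ 98.5073 327.2377] [0.5767 0.1014 0.0377]
```

View pics/w9z.png

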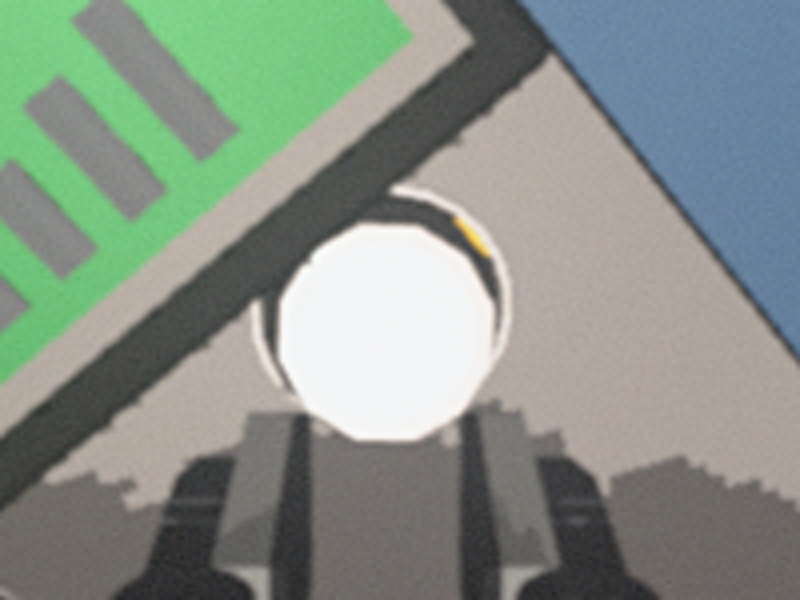

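Emit:
carry_out(series="0.1 0 -0.002 0 0.2;0.1 0 -0.002 0 0.2;0 0 0 0 0.2")

```text
clock: 16.82
tcp_pos: [0.5588, 0.01, 0.0413]
orientation: [3.021, -0.43, -0.052]
contact_force: [-0.5, 0.4, -0.6]
grip_width: 0.017
```

```bash
python3 look.py w10; python3 -c "
import cv2;g=cv2.imread('pics/w10.png');cv2.imwrite('pics/w10z.png',cv2.resize(g[180:330,220:420],None,fx=4,fy=4,interpolation=cv2.INTER_CUBIC))"
```

```text
[0.5588 0.01   0.0413] [-0.5343  0.3568 -0.5943] 16.825
[ 546    0   85   62 4210] [584.828   26.2658] [ 0.6378 -0.1187  0.0377]
[ 290  239   52   49 1952] [315.8002 263.5963] [0.5777 0.0041 0.0377]
[  64  302   73   61 3403] [ 99.5616 332.0226] [0.5764 0.1014 0.0377]
```

View pics/w10z.png

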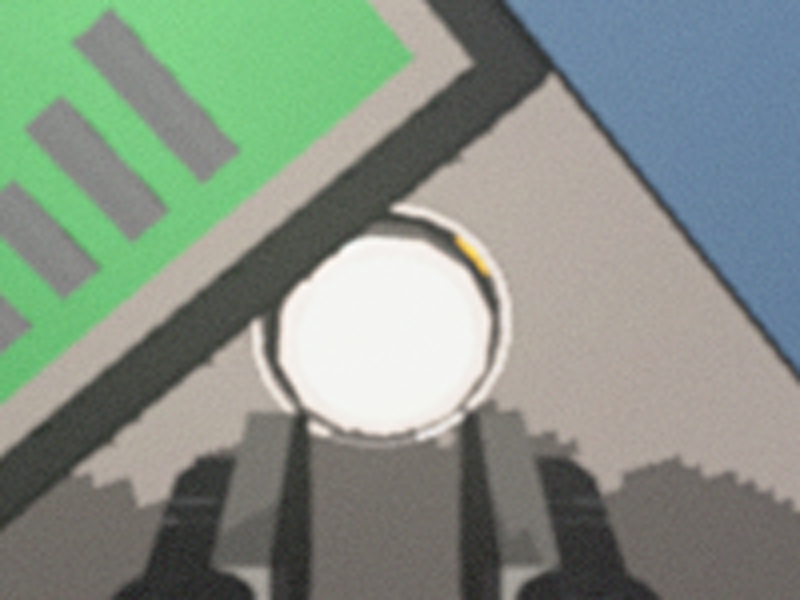

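The cell has dropped in: it now shows inside the pocket's white rim with clearance all round. I'll back off, rise, shut the fingers and check.

Emit:
carry_out(series="-0.5 0 0.01 0 0.2;-1 0 0.02 0 0.2;-2 0.1 -1 0 0.2;-2 0.3 -3 0 0;-1 0.3 -3 0 0;0 0.2 -2 0 0;0 0 0 0 0;0 0 0 0 0")

```text
clock: 17.88
tcp_pos: [0.4972, 0.0271, 0.1321]
orientation: [3.021, -0.429, -0.054]
contact_force: [0.1, 0.9, 0.4]
grip_width: -0.0002
```

```bash
python3 look.py w11
python3 - <<'E'
from h import *
o,w=wrist();print(o['grip_width'])
for q in["cell_center","pocket","key_top"]:print(q,[(np.round(x["uv"],1),round(x["confidence"],2)) for x in spotter.mark_of(w,q)[:3]])
S=eyes.grab_frame("side");cv2.imwrite("pics/s11.png",cv2.resize(S["color"][190:280,270:370],None,fx=6.5,fy=6.5,interpolation=cv2.INTER_CUBIC))
E
```

```text
[0.4972 0.0271 0.1321] [0.0737 0.8938 0.4031] 17.875
[ 284  101   36   39 1086] [301.4466 119.9678] [0.5751 0.0047 0.0377]
[ 135  124   47   46 1701] [157.8907 146.3398] [0.5845 0.0945 0.0377]
[ 541  188   36   38 1034] [558.2021 206.5377] [ 0.4671 -0.1581  0.0377]
[ 146  291   63   61 1665] [177.3574 321.0943] [0.4679 0.1308 0.0377]
[ 116  308   63   59 1441] [146.6981 336.9688] [0.4629 0.1563 0.0377]
-0.00013432443696415514
cell_center [(array([302.2, 117.3]), 0.79)]
pocket [(array([637.7, 191. ]), 0.73)]
key_top [(array([159.2, 144.8]), 0.94), (array([557.2, 206.5]), 0.86)]
```

View pics/w11.png

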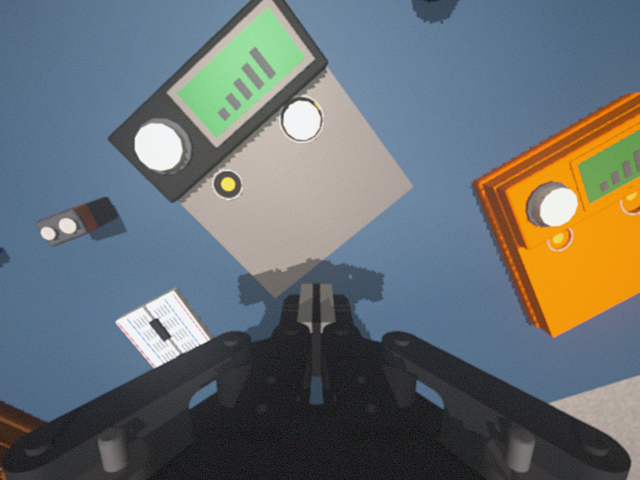

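View pics/s11.png

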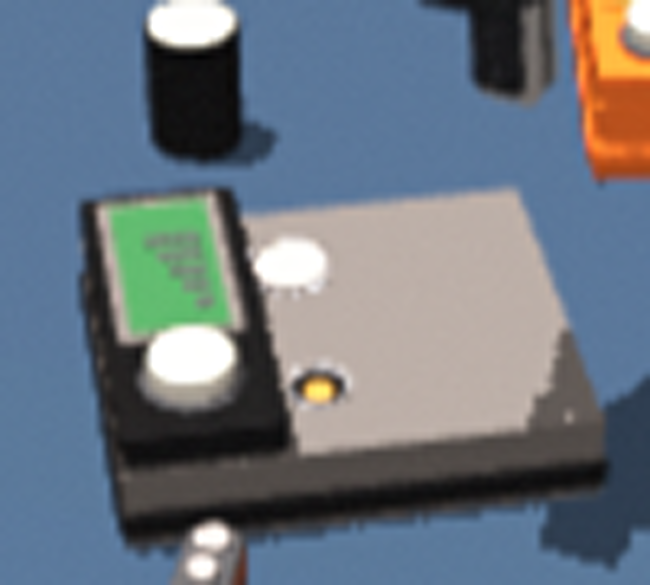

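Run:
```python
from h import *
o,w=wrist();k=atz(w,(160,147),.0555);print(k,np.linalg.norm(k[:2]))
print(move(o,[k[0],k[1],.075],.008))
```

```text
[0.5833 0.0877 0.0555] 0.5898007418681115
[ 6.6545 -8.6974  3.9768]
```

Emit:
carry_out(series="1.65 -2.2 0.5 0 0;1.65 -2.2 0.5 0 0;1.65 -2.2 1 0 0;1.7 -2.1 1.95 0 0;0 0 0 0 0")

```text
clock: 18.85
tcp_pos: [0.5838, 0.0895, 0.0822]
orientation: [3.022, -0.427, -0.056]
contact_force: [0.1, -0.4, -0.5]
grip_width: -0.0
```

```bash
python3 look.py w12
python3 - <<'E'
from h import *
o=r.get_obs();print(move(o,[.5833,.0880,.058],.008))
S=eyes.grab_frame("side");cv2.imwrite("pics/s12.png",cv2.resize(S["color"][190:280,270:370],None,fx=6.5,fy=6.5,interpolation=cv2.INTER_CUBIC))
E
```

```text
[0.5838 0.0895 0.0822] [ 0.114  -0.3855 -0.495 ] 18.85
[ 427  213   48   46 1197] [452.7059 238.5405] [0.5766 0.0059 0.0377]
[288 260  50  27 804] [311.5535 271.8694] [0.5821 0.088  0.0377]
[ 0.0701 -0.1831  1.6961]
```

View pics/w12.png

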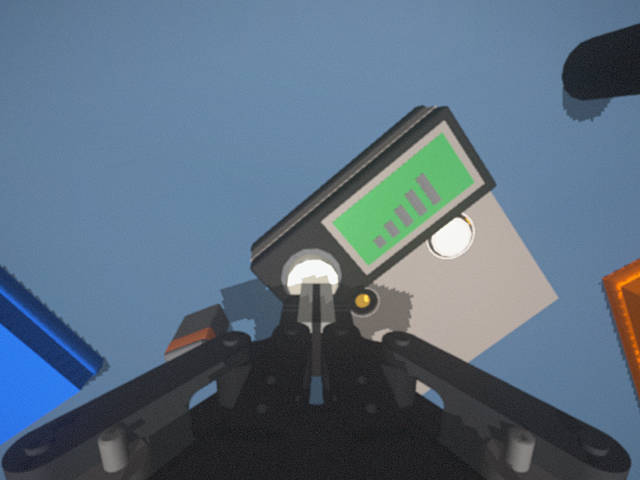

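View pics/s12.png

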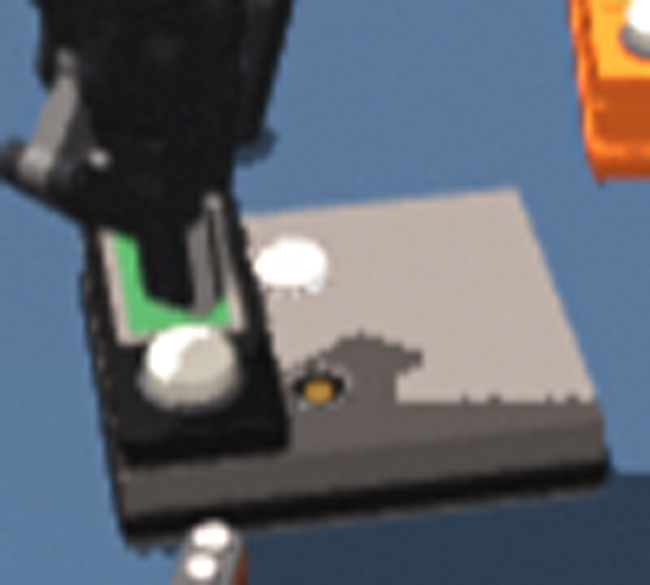

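Emit:
carry_out(series="0.03 -0.07 0.5 0 0;0.03 -0.07 0.5 0 0;0.01 -0.04 0.4 0 0;0 0 0 0 0")

```text
clock: 19.45
tcp_pos: [0.5842, 0.0886, 0.0696]
orientation: [3.021, -0.43, -0.053]
contact_force: [0.2, -0.6, 0.8]
grip_width: 0.0003
```

Emit:
carry_out(series="0.01 -0.02 0.2 0 0;0 -0.02 0.2 0 0;0 0 0 0 0")

```text
clock: 19.82
tcp_pos: [0.5844, 0.0888, 0.0657]
orientation: [3.021, -0.43, -0.053]
contact_force: [-0.0, -0.9, -1.5]
grip_width: 0.0
```

Emit:
carry_out(series="0 -0.02 0.2 0 0;0 0 0 0 0")

```text
clock: 20.08
tcp_pos: [0.5847, 0.0889, 0.0639]
orientation: [3.022, -0.43, -0.052]
contact_force: [-0.5, -0.8, 1.5]
grip_width: 0.0001
```

Emit:
carry_out(series="0 -0.02 0.2 0 0;0 0 0 0 0")

```text
clock: 20.32
tcp_pos: [0.5847, 0.0889, 0.0619]
orientation: [3.022, -0.43, -0.052]
contact_force: [-0.0, -0.4, 1.9]
grip_width: 0.0001
```

Emit:
carry_out(series="0 -0.02 0.2 0 0;0 0 0 0 0")

```text
clock: 20.58
tcp_pos: [0.5847, 0.0889, 0.0599]
orientation: [3.022, -0.43, -0.052]
contact_force: [0.4, 0.3, 2.7]
grip_width: 0.0001
```

Emit:
carry_out(series="0 -0.01 0.1 0 0;0 0 0 0 0")

```text
clock: 20.82
tcp_pos: [0.5847, 0.0889, 0.059]
orientation: [3.022, -0.43, -0.052]
contact_force: [0.3, -0.8, 5.3]
grip_width: -0.0001
```

Emit:
carry_out(series="0 -0.01 0.1 0 0;0 0 0 0 0")

```text
clock: 21.08
tcp_pos: [0.5848, 0.089, 0.0588]
orientation: [3.022, -0.43, -0.051]
contact_force: [-2.5, -0.0, 11.0]
grip_width: -0.0003
```

The end stop is reached: the force jumped to 11 N after about 5 mm of travel. Now I'll release the key and look.

Emit:
carry_out(series="0 0 0 0 0;0 0.04 -0.4 0 0;0 0.04 -0.4 0 0;0 0.1 -1 0 0;0 0.2 -2 0 0;0 0.4 -4 0 0;-4 0.4 -4 0 0;0 0 0 0 0")

```text
clock: 22.08
tcp_pos: [0.5483, 0.1005, 0.1816]
orientation: [3.025, -0.427, -0.044]
contact_force: [0.5, -0.1, -0.0]
grip_width: 0.0
```

```bash
python3 look.py w13
python3 - <<'E'
from h import *
S=eyes.grab_frame("side");T=eyes.grab_frame("top")
cv2.imwrite("pics/s13.png",cv2.resize(S["color"][180:320,270:400],None,fx=4.2,fy=4.2,interpolation=cv2.INTER_CUBIC))
for p,n in((S,'side'),(T,'top')):
  for q in ["cell_center","block_battery","capacitor","small_breadboard","key_top"]:
    print(n,q,[(np.round(x["uv"],1),round(x["confidence"],2)) for x in spotter.mark_of(p,q)[:2]])
E
```

```text
[0.5483 0.1005 0.1816] [ 0.5301 -0.0747 -0.0139] 22.075
[ 523    3   40   47 1463] [542.4833  26.0417] [ 0.6429 -0.1184  0.0377]
[388 147  28  29 614] [401.7036 160.6482] [0.5761 0.0061 0.0377]
[286 167  34  35 928] [302.7899 183.7597] [0.5812 0.0885 0.0377]
[586 213  29  30 626] [600.2492 227.5783] [ 0.4653 -0.1606  0.0377]
side cell_center [(array([315.5, 232.3]), 0.59)]
side block_battery [(array([300.4, 295.7]), 0.69)]
side capacitor [(array([298.9, 210.5]), 0.78), (array([319.7, 248.6]), 0.27)]
side small_breadboard [(array([369.2, 299.7]), 0.98)]
side key_top [(array([388.4, 403.7]), 0.72), (array([208.6, 356.1]), 0.68)]
top cell_center []
top block_battery []
top capacitor [(array([430.2, 169.3]), 0.94)]
top small_breadboard [(array([288.3, 274. ]), 0.75)]
top key_top [(array([161.6, 158.7]), 0.73), (array([455.7, 252.9]), 0.71)]
```

View pics/w13.png

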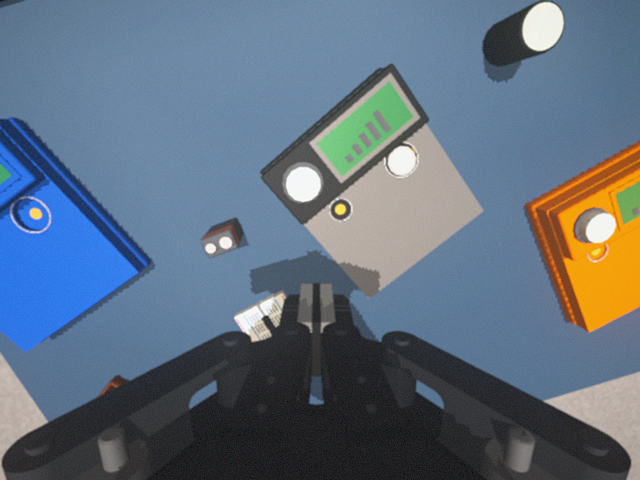

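View pics/s13.png

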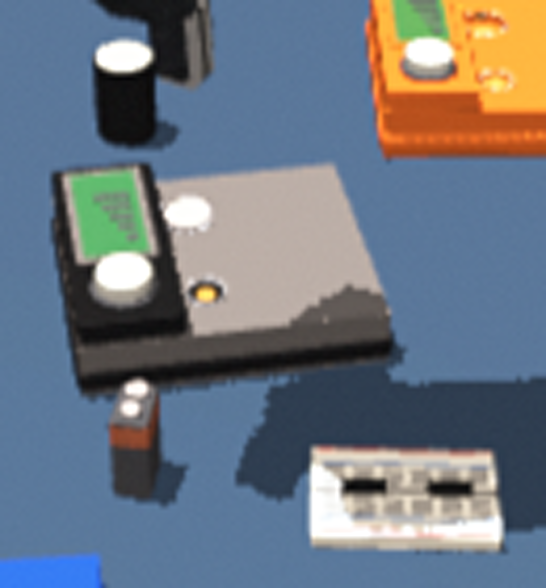

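The cell lies flat in the right pocket, the key is up again, and the bystanders look unmoved. Handing in.

```bash
python3 -c "
from bench import r
print(r.hand_in())"
```

```text
the job is handed in; nothing more can be done
None
```

The coin cell is lying flat in the larger, right-hand pocket, and the test key was then pressed fully down and let up again. I handed the job in at about 22 s.

- **Push:** I moved the cell with the two fingertips a fixed 17 mm apart, without closing them on it. It dropped over the rim and sits inside the pocket's outline. The last wrist and side pictures still show it there.
- **Key:** I pressed with the fingers shut until the force rose to 11 N after about 5 mm of travel, which fits the end stop. The side view afterwards shows the cap raised again.
- **Other things:** the block battery, capacitor and breadboard are where they started, within what the cameras can tell (2–4 pixels).

**What went less well:**
- An early half-turn the wrong way ran into a joint limit. It left the tool tilted about 5° for the rest of the job, and I allowed for that in every later move.
- When I lowered the fingers to find the deck height, they pressed on the deck with up to 29 N before I raised them.
- In the last top view the network reported neither the cell nor the block battery, and in the last top and side views it did not report this tester's key. For those I relied on the other pictures.

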